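# Fit the scanning lens and bring the lamp back over it

### The job

Take the short, wide bayonet lens out of its rubber rest, set it in the mount on top of the film scanner's camera head and, pressing only lightly, turn it until its lugs drop into the gaps, then turn it clockwise seen from above to its stop so that it is locked and flush. Then pull up the spring plunger on the lamp arm, swing the lamp over the lens and let the plunger snap down into the working hole. Leave the longer, slimmer lens and the other things on the deck alone.

Things in the scene. Friction and masses are not known exactly. Their poses are not given: they have to be found in the camera images.
- lens: the wanted lens: short, wide, 74 mm tall, upright, mount end down, loose, about 0.32 kg. Origin on its axis at its underside, z up. From below: steel rear tube 33 mm across, foot bevelled, with three lugs; shoulder (underside of the 56 mm flange) at 15.5, flange top at 20.5; black barrel 48 across; ribbed rubber grip ring 52 across from 34.5 to 56.5, where to grip it; front 51 across
- lens_lug (a point): middle of the lens's first lug: 20 mm from the axis along the lens's +x (white bead on the flange above it), 8 mm above its origin. The three lugs are alike, centred at 0, 120 and 240 degrees about the lens's z, each 44 degrees wide, out to 44 mm diameter, from 6 to 10 mm above the origin
- rest: fixed rubber ring on the deck, 68 mm outside, 49 inside, 17 high, in which the wanted lens hangs by its flange (lens's origin 1.5 mm above the deck): lift it straight up 20 mm to free it. Origin at the centre of its underside
- rest_b: the same rubber ring, holding the longer lens; which rest is nearer the robot varies
- station: the fixed scan station; its place and yaw vary. Origin on the deck below the camera mount's axis, z up. Camera head: aluminium block 100 x 100 mm, 46 mm high, with the steel mount ring, 78 mm outside, on top. A foot plate 10 mm high joins the head to the lamp post
- mount (a point): centre of the mount ring's top face, 50 mm above the deck. Three gaps for the lugs, each 54 degrees wide, centred at 0 (station +x), 120 and 240 degrees about z, out to 47 mm diameter; between them three tabs 4 mm thick reach in to a 36 mm throat. The rear tube enters the throat first; then the lugs rest on the tabs (lens's origin 44 mm above the deck) until turned to the gaps
- lock0 (a point): where the middle of a lug is when the lens is locked: 20 mm from the mount's axis at -60 degrees in the station's frame, 42.5 mm up. With the lugs over the gaps (lens yaw = station yaw + 0, 120 or 240 degrees, within 5) the lens drops 9.5 mm, shoulder on the ring, origin 34.5 mm up; then 60 degrees clockwise from above (negative about z) locks it; hard stop 2 degrees further
- lock1 (a point): the same at +60 degrees; any lug at any lock point will do
- lock2 (a point): the same at 180 degrees
- pivot (a point): on the vertical axis of the lamp arm's hinge, 125 mm above the deck, level with the top of the fixed index disc (156 mm across, 8 thick); in the station's frame at x 30, y -172 mm. The hub on it rises to 161 mm
- lamp_arm (a joint): lamp arm's angle, rad: 0 parked (pin in parking hole), grows anticlockwise from above; 1.31 has the lamp right over the mount (working hole); end stop at 1.32. Grey bar 28 mm wide, top 146.5 mm above the deck; white lamp head 75 mm across, 174.6 mm from the pivot, from 118 to 171 mm above the deck. Turns easily, but not with the pin in a hole
- plunger (a joint): lift of the spring plunger, m: 0 with its pin fully down in a hole, 0.014 at its upper stop. The pin sits 7 mm deep in the disc, with 1 mm of play either way, so the arm turns only with it lifted more than 7 mm; let go between the holes it rests on the disc at 0.007. The spring pushes down with 4 N at 0, 9 N at 0.014
- plunger_knob (a point): on the plunger's axis at mid height of its knob (black ribbed upright cylinder, 24 mm across, 26 high, middle 175 mm above the deck when down, clear beneath to the arm's top); 65 mm from the pivot along the arm; rises with the plunger, swings with the arm
- work_hole (a point): centre of the working hole in the disc's top face, 125 mm above the deck: the plunger's axis must come over it
- guide0: fixed guide roller, 38 mm across and 58 high, on the deck near the robot, left
- guide1: the same, near the robot, right
- lens_b: the other lens, not wanted: longer and slimmer, 93.5 mm tall, flange 54 mm and grip ring 41 mm across, standing in the second rubber rest; loose. Origin: centre of its underside
- film_core: bystander: plastic film core, a ring 51 mm across and 16 mm high, lying flat; loose
- lens_cap: bystander: black lens cap, a disc 56 mm across and 11 mm high; loose
- loupe: bystander: small black magnifier, 42 mm across and 36 mm high, standing close beside the wanted lens on any side; loose
- spare_roller: bystander: spare guide roller, 38 mm across and 58 mm high, black with an aluminium cap, standing loose
- blower: bystander: black rubber dust blower standing upright, bulb 58 mm across, nozzle up to 98 mm high; loose
- film_can: bystander: round aluminium film can, 98 mm across and 22 mm high, lying flat; loose
- driver: bystander: screwdriver 150 mm long lying on the deck; loose
Mind the look-alikes: they are no part of the job. Leave any green or red look-alike of the lens alone.

How it is judged:
On the way, in this order (a step that is already met when the one before it is completed fails the run):
1. the lens is in the mount, flush on the ring and turned clockwise under the tabs ((distance between lens_lug and lock0 below 0.005 m or distance between lens_lug and lock1 below 0.005 m or distance between lens_lug and lock2 below 0.005 m) and z of lens in the frame of station below 0.0365 m and angle between lens's own z axis and vertical below 0.05 rad), for 0.2 s.
2. the plunger is pulled clear of the parking hole (value of joint plunger above 0.0065 m and value of joint lamp_arm below 0.3 rad).
At the end, for the whole second after the job is handed in: The lens is upright and flush on the mount ring (within 2 mm), locked with a lug within 5 mm of a lock position; the lamp arm stands at its working hole with the plunger snapped down (less than 3 mm lift); everything is let go and at rest (all of step 1 and value of joint lamp_arm above 1.28 rad and value of joint plunger below 0.003 m and linear speed of lens below 0.02 m/s); the robot touches nothing.
It fails at once if the lens is pressed hard (over 35 N) on the camera head while its lugs still ride on the mount ring (contact force between lens and station above 35 N and z of lens in the frame of station above 0.042 m).
It fails at once if the other lens is taken or shoved out of its rest (moved 15 mm) (distance of lens_b from where it was at the start of the episode above 0.015 m).
It fails at once if a thing lying about on the deck is pushed about (moved 25 mm) (distance of any of film_core, lens_cap, loupe, spare_roller, blower, film_can, driver from where it was at the start of the episode above 0.025 m).
It also fails if it takes over 59 s, if anything falls off the work surface, if the arm or the gripper's body presses on something with over 40 N, if the wrist force passes 120 N, or if a joint passes its speed limit or range.

### The arm

A 7-joint arm with a two-finger parallel gripper is mounted at the origin on the work surface. World frame = base frame: x ahead of the robot, y to its left, z up, the work surface at z = 0. Lengths are in m, angles in rad, forces in N, time in s.
With the tool pointing down it reaches from about 0.35 to 0.9 m from the base axis. Payload 7.2 kg.
Tool frame: the origin (TCP) lies at the very end of the fingers, on their centre line; the grasp point (between the pads) lies 19 mm behind it; z points along the fingers, y is the line along which they close (so a half turn about z gives the same grasp; the last joint's range is limited). The gripper opens to 88 mm and grips with 3 to 60 N. Pads are 20 mm wide; open, the fingers measure 115 mm over their backs; the gripper's body (75 mm by 178 mm) begins 61 mm behind the grasp point.
Start: joints at [1.137, 0.411, -0.013, 1.596, 0.006, 1.134, -0.082], TCP at [0.224, -0.584, 0.223] pointing down, gripper open.
Joint ranges: [-2.95, 2.95], [-0.29, 1.99], [-1.47, 1.44], [0.14, 2.54], [-1.03, 4.17], [0.13, 1.85], [-2.86, 2.86]. Speed limits (rad/s): [2.39, 2.39, 3.01, 3.01, 3.14, 3.14, 3.14].

### API

Orientations are given as a rotation vector (axis times angle).
In Python, from workcell import observe, camera, camera_info, hand_in, recognise, landmark_of gives the robot as it stands. The module is installed in compiled form; this text tells all that it offers.
- The arm moves only by the tool drive_tool, never from a script. Its argument "targets" is text: rows parted by semicolons, each of 7 numbers parted by spaces: the shift along the tool's x, y, z each as a share of 0.75 m, from -1 to 1, then the turn, a rotation vector about the tool's x, y, z each as a share of 90 degrees, from -1 to 1, then the opening, from 0 (shut) to 1 (fully open). In form: x y z ax ay az grip; .... A call has 1 to 8 rows; each row is the pose to reach, as a shift and turn from the pose commanded when the call began, along the tool's axes at that moment; what a row does not reach only later rows make up. A row lasts 1/10 s, in which the tool goes at most 50 mm and 8.59 degrees, less where a joint would pass 70% of its speed; a pose out of reach is approached as far as the arm can. A call with a number of a shift or a turn outside -1 to 1 is refused whole. A call with a gripper value outside its range is refused whole. The fingers move at their own pace and stop on an object; the grip force is fixed at half the most. Time passes only in rows, so rows that repeat a pose let the fingers close. It gives the time, the measured TCP pose, the force, the opening and the grip force at its end, in the units of the state.
- observe(): the state, without advancing time (a new reading comes with each control period).
- camera(name): name is "scene" or "side" or "wrist"; returns (picture, depth): 420x560x3 uint8, red, green, blue; 420x560 float32, m along the optical axis (not along the pixel's ray), 0 where there is no reading.
- camera_info(name): a dict with "K" (3x3 intrinsics, pixels), "cam_to_world" (4x4, takes a point from camera to world coordinates). Camera axes: x right, y down, z forward; pixel columns grow to the right and rows downward; lengths in m; the calibration is good to about 2 mm. A picture is of the moment at which its call begins: read the wrist's pose just before it. camera_info takes no time and is no camera call; for the wrist camera it gives the pose at the moment of the call.
- hand_in(): hands the job in; it is judged then, once.
Trained networks look in the newest picture that a camera, given by its name, has taken for a name from the list of things; names that differ only in an ending like _2 or _b are one class to them, and where a whole thing is asked for, a point or a joint stands for the part that bears it (a point fixed in the world has none). Each returns a list of dicts, best first, with "conf" (0 to 1); they miss things now and then, are a little off and sometimes report something else, mostly with a low value. They report only what shows in the picture. A call takes as long as a camera call. They do not tell look-alikes from the thing itself.
- recognise(camera, query): "box" ([centre column, centre row, width, height] in pixels, round what is visible of it).
- landmark_of(camera, query): "point" ([row, column] in pixels: a listed point, or the origin of a listed thing).
The state is a dict: "clock": time; "joint_pos": joint angles; "qvel": joint speeds; "effort": joint torques, N m; "tool_pos": TCP position; "ee_rot": TCP orientation; "wrist_force": force on the tool from outside, world axes, zero at the start; "wrist_torque": the same for the moment, N m; "opening": finger opening in m; "gripper_force": force on a finger pad.
Only numpy, scipy, OpenCV 4.12 (cv2) and the standard library are available. Lean on these libraries where they do the work, as an engineer would, in place of code of your own. Each camera call takes 0.05 s, during which the arm holds its last target. There are 200 camera calls.

## Working session

There is one attempt and no reset: what is moved stays moved. The work goes in short steps, Python scripts to look and compute and a tool call to move; the robot and the scene stay as the last step left them, time stands still between calls to the robot, and variables do not carry over. Pictures are saved under pics/ and viewed, at most 10 in all, crops included, and the job is handed in when it is done.

Besides the shell and the picture viewer there is one more tool, called after "Request:" in YAML: its name, and indented under it one key for each argument. drive_tool: Moves the arm, as the interface text tells. Shift numbers are shares of 0.75 m and turn numbers shares of 90 degrees, none past 1 either way. Its arguments: {"type":"object","properties":{"targets":{"type":"string"}},"required":["targets"]}

```bash
mkdir -p pics
cat > h.py <<'E'
import numpy as np, cv2
from workcell import *
from scipy.spatial.transform import Rotation as R
def snap(n,f=None):
    i=camera_info(n); p,d=camera(n)
    if f: cv2.imwrite('pics/'+f,p[:,:,::-1])
    return p,d,np.array(i['K']),np.array(i['cam_to_world'])
def px2w(r,c,z,K,T):
    return (T@np.r_[np.linalg.inv(K)@[c,r,1]*z,1])[:3]
def ray_z(r,c,K,T,h):
    d=T[:3,:3]@np.linalg.inv(K)@[c,r,1]; o=T[:3,3]; return o+d*(h-o[2])/d[2]
def w2px(P,K,T):
    q=np.linalg.inv(T)@np.r_[P,1]; q=K@q[:3]; return q[:2]/q[2]
E
python3 - <<'E'
from h import *
o=observe(); print(o['clock'],o['tool_pos'],o['ee_rot'],o['opening'],R.from_rotvec(o['ee_rot']).as_matrix().round(3))
for n in ['scene','side']:
    p,d,K,T=snap(n,n+'0.png'); print(n,T[:3,3].round(3),K[0,0])
    for q in ['lens','lens_lug','rest','station','mount','lock0','lock1','lock2','pivot','plunger_knob','work_hole','lens_b','loupe','lamp_arm']:
        for m in landmark_of(n,q)[:3]:
            r,c=m['point']; z=d[int(min(max(r,0),419)),int(min(max(c,0),559))]
            print(q,round(m['conf'],2),np.round([r,c]),px2w(r,c,z,K,T).round(3), 'z0',ray_z(r,c,K,T,0).round(3)[:2],'z50',ray_z(r,c,K,T,.05).round(3)[:2],'125',ray_z(r,c,K,T,.125).round(3)[:2])
print(observe()['clock'])
E
```

```text
0.0 [ 0.22334585 -0.58319209  0.22181904] [-3.08766601e+00 -5.71139532e-01  6.12707714e-04] 0.08787158833893538 [[ 0.934  0.358 -0.001]
 [ 0.358 -0.934  0.001]
 [-0.    -0.002 -1.   ]]
scene [1.076 0.598 0.591] 383.7762640344385
lens 0.82 [271. 373.] [0.485 0.299 0.029] z0 [0.455 0.283] z50 [0.507 0.31 ] 125 [0.586 0.35 ]
lens 0.71 [199. 283.] [ 0.384 -0.066  0.014] z0 [ 0.367 -0.083] z50 [ 0.427 -0.025] 125 [0.517 0.062]
lens 0.69 [296. 327.] [0.612 0.275 0.029] z0 [0.589 0.258] z50 [0.63  0.287] 125 [0.692 0.33 ]
lens_lug 0.97 [274. 366.] [0.491 0.287 0.015] z0 [0.476 0.279] z50 [0.526 0.306] 125 [0.603 0.346]
lens_lug 0.66 [250. 335.] [0.457 0.179 0.003] z0 [0.454 0.177] z50 [0.506 0.212] 125 [0.586 0.266]
lens_lug 0.56 [243. 427.] [0.315 0.339 0.031] z0 [0.272 0.324] z50 [0.34  0.347] 125 [0.442 0.382]
rest 0.89 [300. 329.] [0.612 0.28  0.021] z0 [0.595 0.269] z50 [0.636 0.297] 125 [0.697 0.338]
rest 0.49 [275. 372.] [0.49  0.301 0.021] z0 [0.467 0.29 ] z50 [0.519 0.316] 125 [0.596 0.356]
station 0.47 [223. 284.] [0.488 0.035 0.031] z0 [0.456 0.004] z50 [0.508 0.054] 125 [0.587 0
[... 1629 characters left out ...]
03 0.016] z0 [0.47  0.295] z50 [0.521 0.32 ] 125 [0.598 0.359]
lens_b 0.82 [271. 373.] [0.485 0.299 0.029] z0 [0.455 0.283] z50 [0.507 0.31 ] 125 [0.586 0.35 ]
lens_b 0.71 [199. 283.] [ 0.384 -0.066  0.014] z0 [ 0.367 -0.083] z50 [ 0.427 -0.025] 125 [0.517 0.062]
lens_b 0.69 [296. 327.] [0.612 0.275 0.029] z0 [0.589 0.258] z50 [0.63  0.287] 125 [0.692 0.33 ]
loupe 0.68 [255. 388.] [0.463 0.317 0.069] z0 [0.382 0.279] z50 [0.441 0.306] 125 [0.529 0.347]Traceback (most recent call last):
  File "<stdin>", line 6, in <module>
ValueError: it knows: blower, driver, film_can, film_core, guide, lens, lens_cap, lens_lug, lock, loupe, mount, pivot, plunger_knob, rest, spare_roller, station, work_hole
```

View pics/scene0.png

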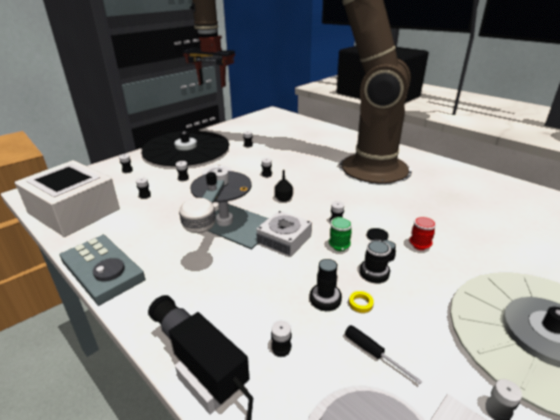

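Run:
```python
from h import *
for n in ['side']:
    p,d,K,T=snap(n,n+'0.png'); print(n,T[:3,3].round(3),K[0,0])
    for q in ['lens','lens_lug','rest','station','mount','lock0','pivot','plunger_knob','work_hole','loupe']:
        for m in landmark_of(n,q)[:3]:
            r,c=m['point']; z=d[int(min(max(r,0),419)),int(min(max(c,0),559))]
            print(q,round(m['conf'],2),np.round([r,c]),px2w(r,c,z,K,T).round(3), 'z0',ray_z(r,c,K,T,0).round(3)[:2],'z50',ray_z(r,c,K,T,.05).round(3)[:2],'125',ray_z(r,c,K,T,.125).round(3)[:2])
```

```text
side [0.311 0.903 0.923] 492.0558379966251
lens 0.9 [309. 228.] [0.594 0.278 0.028] z0 [0.603 0.258] z50 [0.587 0.293] 125 [0.563 0.346]
lens 0.87 [330. 285.] [0.455 0.317 0.044] z0 [0.462 0.288] z50 [0.454 0.321] 125 [0.442 0.371]
lens 0.8 [357. 356.] [0.3   0.345 0.038] z0 [0.3   0.321] z50 [0.3   0.353] 125 [0.301 0.4  ]
lens_lug 0.88 [359. 365.] [0.282 0.335 0.019] z0 [0.281 0.323] z50 [0.283 0.355] 125 [0.285 0.402]
lens_lug 0.77 [293. 299.] [0.446 0.2   0.026] z0 [0.45  0.179] z50 [0.443 0.219] 125 [0.431 0.277]
lens_lug 0.56 [326. 275.] [0.477 0.312 0.045] z0 [0.485 0.282] z50 [0.476 0.316] 125 [0.462 0.366]
rest 0.64 [310. 227.] [0.595 0.28  0.026] z0 [0.603 0.262] z50 [0.587 0.296] 125 [0.563 0.348]
rest 0.56 [332. 282.] [0.462 0.315 0.031] z0 [0.467 0.294] z50 [0.458 0.327] 125 [0.446 0.377]
station 0.56 [251. 284.] [0.505 0.097 0.048] z0 [0.516 0.053] z50 [0.505 0.099] 125 [0.488 0.168]
mount 0.63 [240. 282.] [0.525 0.035 0.024] z0 [0.53  0.013] z50 [0.518 0.061] 125 [0.501 0.133]
mount 0.31 [249. 283.] [0.508 0.09  0.047] z0 [0.518 0.047] z50 [0.507 0.093] 125 [0.49  0.16
[... 608 characters left out ...]
 [0.593 0.285 0.024] z0 [0.6   0.269] z50 [0.585 0.303] 125 [0.561 0.355]
plunger_knob 0.69 [190. 279.] [ 0.546 -0.039  0.123] z0 [ 0.582 -0.185] z50 [ 0.567 -0.126] 125 [ 0.545 -0.038]
plunger_knob 0.62 [334. 283.] [0.46  0.316 0.026] z0 [0.464 0.299] z50 [0.456 0.331] 125 [0.443 0.381]
plunger_knob 0.49 [165. 252.] [ 0.617 -0.057  0.181] z0 [ 0.691 -0.291] z50 [ 0.671 -0.226] 125 [ 0.64  -0.129]
work_hole 0.83 [192. 278.] [ 0.547 -0.036  0.122] z0 [ 0.583 -0.178] z50 [ 0.568 -0.12 ] 125 [ 0.546 -0.032]
loupe 0.89 [333. 319.] [0.385 0.297 0.025] z0 [0.387 0.28 ] z50 [0.383 0.314] 125 [0.377 0.364]
loupe 0.3 [305. 168.] [0.737 0.286 0.016] z0 [0.744 0.275] z50 [0.72  0.309] 125 [0.685 0.36 ]
```

View pics/side0.png

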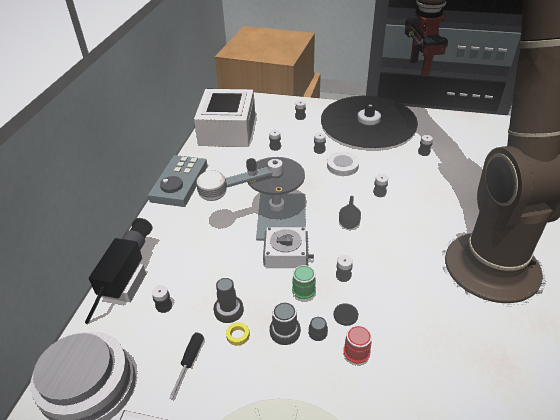

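The side view shows these candidates:
- Short black lens in a rest at (285,320).
- Tall slim black lens in a rest at (227,298).
- Green look-alike at (304,281) and red look-alike at (358,345).

The one at (285,320) fits: black, short and wide, in a rubber rest, with the loupe beside it at (318,327). The station mount is at (287,242), and the lamp is parked at (210,184).

```bash
cat >> h.py <<'E'
def cloud(d,K,T):
    v,u=np.mgrid[:420,:560]; m=d>0
    q=np.c_[(u[m]-K[0,2])/K[0,0]*d[m],(v[m]-K[1,2])/K[1,1]*d[m],d[m]]
    return q@T[:3,:3].T+T[:3,3]
def sel(P,c,r,z0,z1):
    return P[(np.hypot(P[:,0]-c[0],P[:,1]-c[1])<r)&(P[:,2]>z0)&(P[:,2]<z1)]
def mec(P):
    (c,r)=cv2.minEnclosingCircle(P[:,:2].astype(np.float32)); return np.round(c,4),round(r,4),len(P),np.median(P[:,2]).round(4)
E
python3 - <<'E'
from h import *
for n in ['side','scene']:
    p,d,K,T=snap(n); P=cloud(d,K,T)
    if n=='side':
        im=cv2.resize(p[180:370,180:390],None,fx=3.6,fy=3.1,interpolation=2); cv2.imwrite('pics/crop1.png',im[:,:,::-1])
    print(n)
    print('lens top',mec(sel(P,(.46,.30),.045,.068,.085)),'loupe',mec(sel(P,(.385,.295),.03,.03,.045)))
    print('lensb top',mec(sel(P,(.6,.27),.045,.085,.105)))
    h=sel(P,(.51,.065),.085,.040,.047);print('head',cv2.minAreaRect(h[:,:2].astype(np.float32)),len(h))
    h=sel(P,(.51,.065),.06,.0485,.056);print('ring',mec(h))
    h=sel(P,(.573,-.105),.1,.119,.130);print('disc',mec(h))
    h=sel(P,(.573,-.105),.035,.153,.165);print('hub',mec(h))
    h=sel(P,(.62,-.06),.05,.18,.195);print('knob',mec(h) if len(h) else 0)
    h=sel(P,(.73,-.01),.12,.162,.178);print('lamp',mec(h) if len(h) else 0)
E
```

```text
side
lens top (array([0.4605, 0.2914]), 0.0267, 399, np.float64(0.0757)) loupe (array([0.3891, 0.2805]), 0.0185, 184, np.float64(0.0361))
lensb top (array([0.5989, 0.2619]), 0.0203, 236, np.float64(0.095))
head ((0.5096772313117981, 0.05920623242855072), (0.0992879718542099, 0.1070958748459816), 10.551616668701172) 492
ring (array([0.509 , 0.0635]), 0.0596, 374, np.float64(0.0503))
disc (array([ 0.5706, -0.1037]), 0.0802, 1255, np.float64(0.125))
hub (array([ 0.5731, -0.1043]), 0.023, 135, np.float64(0.1605))
knob (array([ 0.6244, -0.0657]), 0.0135, 64, np.float64(0.1867))
lamp (array([ 0.6805, -0.0189]), 0.0708, 422, np.float64(0.1701))
scene
lens top (array([0.463 , 0.2906]), 0.0262, 316, np.float64(0.0755)) loupe (array([0.3903, 0.2806]), 0.0168, 68, np.float64(0.0363))
lensb top (array([0.6013, 0.2615]), 0.0199, 265, np.float64(0.0944))
head ((0.5111666917800903, 0.05804411321878433), (0.10586913675069809, 0.10187066346406937), 10.789340019226074) 545
ring (array([0.5104, 0.0724]), 0.0526, 274, np.float64(0.0495))
disc (array([ 0.573, -0.105]), 0.079, 1000, np.float64(0.1242))
hub (array([ 0.5741, -0.1041]), 0.0206, 102, np.float64(0.1602))
knob (array([ 0.6269, -0.066 ]), 0.0127, 67, np.float64(0.1865))
lamp (array([ 0.6855, -0.023 ]), 0.0723, 558, np.float64(0.1696))
```

View pics/crop1.png

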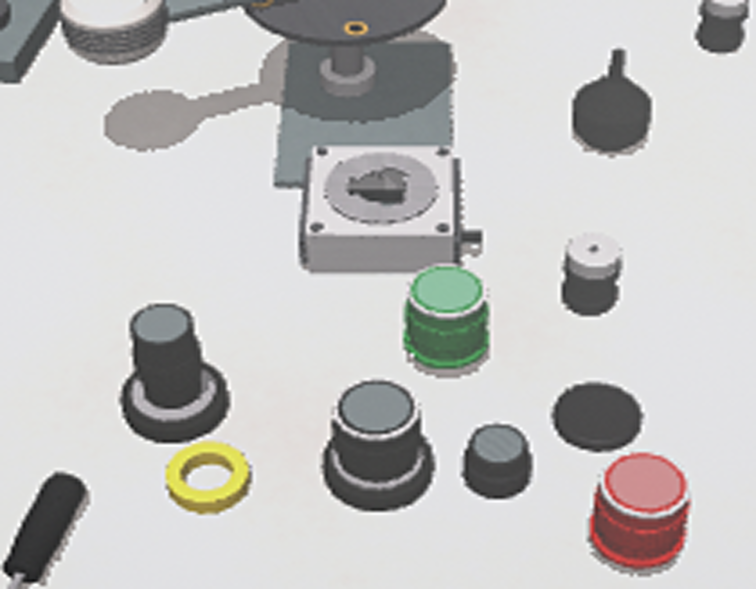

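The crop confirms it: the short black lens in its rest is at about (377,440), with the loupe at its right (497,460). The slim one is at (172,370), and the green and red ones are decoys. Setting out.

Add to h.py:
```python
def goto(x,y,z,yaw=None,tilt=True):
    "print shares for target TCP pose, tool down, tool-x at yaw deg"
    o=observe(); M=R.from_rotvec(o['ee_rot']); m=M.as_matrix()
    y0=np.degrees(np.arctan2(m[1,0],m[0,0])); yaw=y0 if yaw is None else yaw
    c,s=np.cos(np.radians(yaw)),np.sin(np.radians(yaw))
    G=np.array([[c,s,0],[s,-c,0],[0,0,-1]])
    D=np.array([x,y,z])-o['tool_pos']
    print('t',round(o['clock'],2),'pos',np.round(o['tool_pos'],4),'yaw',round(y0,2),'q7',round(o['joint_pos'][6],2),'d',round(float(np.linalg.norm(D)),3),
     'SHIFT',np.round(m.T@D/.75,4),'TURN',np.round((M.inv()*R.from_matrix(G)).as_rotvec()/(np.pi/2),4))
```

```text
(no output)
```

Request:
drive_tool:
  targets: ".405 -.249 -.04 0 0 -.71 1;.405 -.249 -.04 0 0 -.71 1;.405 -.249 -.04 0 0 -.71 1;.405 -.249 -.04 0 0 -.71 1;.405 -.249 -.04 0 0 -.71 1;.405 -.249 -.04 0 0 -.71 1;.405 -.249 -.04 0 0 -.71 1;.405 -.249 -.04 0 0 -.71 1"

```text
clock: 2.15
tool_pos: [0.4446, -0.2946, 0.2538]
ee_rot: [2.303, 2.135, 0.005]
wrist_force: [-0.9, -0.3, 0.2]
opening: 0.0878
gripper_force: 0.0
```

```bash
python3 -c "
from h import *
goto(.52,.06,.25,145)"
```

```text
t 2.15 pos [ 0.4446 -0.2946  0.2538] yaw 85.67 q7 0.32 d 0.363 SHIFT [0.479  0.0645 0.0059] TURN [ 2.300e-03  1.000e-04 -6.593e-01]
```

Request:
drive_tool:
  targets: ".48 .065 .006 0 0 -.66 1;.48 .065 .006 0 0 -.66 1;.48 .065 .006 0 0 -.66 1;.48 .065 .006 0 0 -.66 1;.48 .065 .006 0 0 -.66 1;.48 .065 .006 0 0 -.66 1;.48 .065 .006 0 0 -.66 1;.48 .065 .006 0 0 -.66 1"

```text
clock: 2.95
tool_pos: [0.5214, 0.0597, 0.2487]
ee_rot: [0.948, 2.995, 0.005]
wrist_force: [-0.5, -0.1, -0.2]
opening: 0.088
gripper_force: 0.0
```

Run:
```python
from h import *
p,d,K,T=snap('wrist','w1.png'); P=cloud(d,K,T); print(T.round(3),K[0,0],(d>0).mean())
h=sel(P,(.511,.060),.085,.043,.0475);print('head',cv2.minAreaRect(h[:,:2].astype(np.float32)) if len(h) else 0,len(h))
h=sel(P,(.511,.060),.042,.0486,.056);print('ring',mec(h) if len(h) else 0)
for q in ['mount','lock0']:
  for m in landmark_of('wrist',q)[:4]:
    r,c=m['point'];print(q,round(m['conf'],2),np.round([r,c]),ray_z(r,c,K,T,.05 if q=='mount' else .0425).round(4)[:2])
goto(.4615,.291,.20,180)
```

```text
[[ 0.576  0.785  0.229  0.458]
 [ 0.817 -0.554 -0.158  0.104]
 [ 0.003  0.279 -0.96   0.41 ]
 [ 0.     0.     0.     1.   ]] 365.3698435482478 0.995718537414966
head ((0.5096158385276794, 0.058980539441108704), (0.10020890831947327, 0.09991011023521423), 10.971526145935059) 4845
ring (array([0.5095, 0.0592]), 0.0391, 3059, np.float64(0.0497))
mount 0.62 [172. 274.] [0.5104 0.0574]
mount 0.24 [128.  96.] [ 0.376  -0.0579]
lock0 0.69 [185. 272.] [0.5211 0.0471]
lock0 0.56 [163. 295.] [0.5164 0.0793]
lock0 0.56 [219. 545.] [0.718  0.2619]
t 3.1 pos [0.5211 0.0535 0.248 ] yaw 144.26 q7 0.55 d 0.25 SHIFT [0.2495 0.2106 0.0639] TURN [-3.000e-04 -2.000e-04 -3.971e-01]
```

View pics/w1.png

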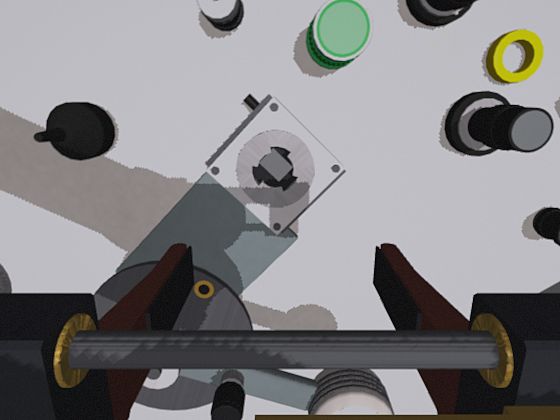

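The wrist view shows the mount ring at (275,170) with its three gaps, so the station is at about (0.510, 0.059) with yaw 10.8°. Next I'll go above the lens.

Request:
drive_tool:
  targets: ".2495 .2106 .064 0 0 -.4 1;.2495 .2106 .064 0 0 -.4 1;.2495 .2106 .064 0 0 -.4 1;.2495 .2106 .064 0 0 -.4 1;.2495 .2106 .064 0 0 -.4 1;.2495 .2106 .064 0 0 -.4 1;.2495 .2106 .064 0 0 -.4 1;.2495 .2106 .064 0 0 -.4 1"

```text
clock: 3.9
tool_pos: [0.463, 0.2883, 0.1999]
ee_rot: [-0.0, 3.141, -0.003]
wrist_force: [0.6, 0.2, 0.5]
opening: 0.0876
gripper_force: 0.0
```

Run:
```python
from h import *
goto(.4615,.291,.20,180)
p,d,K,T=snap('wrist','w2.png'); P=cloud(d,K,T)
print('top',mec(sel(P,(.4615,.291),.035,.07,.08)),'flange',mec(sel(P,(.4615,.291),.045,.019,.026)))
b=sel(P,(.4615,.291),.032,.0,.028)
for q in ['lens_lug','lens','rest']:
  for m in landmark_of('wrist',q)[:4]:
    r,c=m['point'];print(q,round(m['conf'],2),np.round([r,c]),ray_z(r,c,K,T,{'lens_lug':.0095,'lens':.0015,'rest':0}[q]).round(4)[:2])
goto(.4615,.291,.028,180)
```

```text
t 3.9 pos [0.463  0.2883 0.1999] yaw -179.99 q7 0.59 d 0.003 SHIFT [ 0.002   0.0036 -0.0001] TURN [-0.0012  0.0002  0.0001]
top (array([0.4611, 0.2919]), 0.0256, 2945, np.float64(0.0755)) flange (array([0.4563, 0.2916]), 0.0273, 264, np.float64(0.0216))
lens_lug 0.69 [168. 184.] [0.4499 0.1915]
lens 0.94 [157. 171.] [0.4402 0.1782]
lens 0.72 [301. 260.] [0.6013 0.2626]
lens 0.58 [178. 288.] [0.4613 0.2936]
lens 0.48 [247.  22.] [0.5365 0.0115]
rest 0.71 [300. 260.] [0.6004 0.2625]
t 4.1 pos [0.4626 0.2893 0.2003] yaw -179.93 q7 0.59 d 0.172 SHIFT [0.0017 0.0024 0.2298] TURN [-0.0004  0.0005  0.0007]
```

View pics/w2.png

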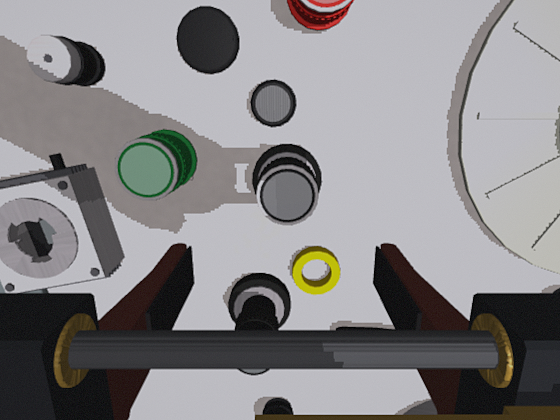

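The wanted lens is at (288,190), centred at (0.461, 0.292), and the fingers at left and right are clear of the loupe and the core. Descending and closing.

Request:
drive_tool:
  targets: ".0019 .0033 .08 0 0 0 1;.0019 .0033 .14 0 0 0 1;.0019 .0033 .19 0 0 0 1;.0019 .0033 .22 0 0 0 1;.0019 .0033 .2295 0 0 0 1;.0019 .0033 .2295 0 0 0 .5;.0019 .0033 .2295 0 0 0 .4;.0019 .0033 .2295 0 0 0 .4"

```text
clock: 4.9
tool_pos: [0.4612, 0.294, 0.0296]
ee_rot: [-0.006, 3.139, 0.002]
wrist_force: [0.1, -1.0, -0.5]
opening: 0.0673
gripper_force: 0.0
```

Run:
```python
from h import *
goto(.461,.292,.028,180); o=observe(); print(o['opening'],o['gripper_force'],o['wrist_force'])
c=np.array([.461,.2918])
for n in ['side','scene']:
    p,d,K,T=snap(n)
    P=cloud(d,K,T); col=p[d>0].astype(int)
    r=np.hypot(P[:,0]-c[0],P[:,1]-c[1]); m=(r>.023)&(r<.031)&(P[:,2]>.019)&(P[:,2]<.030)
    a=np.degrees(np.arctan2(P[m,1]-c[1],P[m,0]-c[0])); s=col[m].min(1)
    i=np.argsort(-s)[:14]; print(n,m.sum(),[(int(a[k]),int(s[k]),int(P[m][k,2]*1e4),int(r[m][k]*1e4)) for k in i])
```

```text
t 4.9 pos [0.4612 0.294  0.0296] yaw -179.78 q7 0.4 d 0.003 SHIFT [ 0.0003 -0.0027  0.0022] TURN [0.0008 0.0015 0.0025]
0.06731961059447303 0.0 [ 0.13387136 -1.01667128 -0.51006384]
side 33 [(-170, 129, 199, 248), (168, 128, 212, 245), (-179, 127, 217, 253), (178, 127, 197, 255), (-168, 126, 224, 248), (154, 126, 226, 257), (164, 125, 207, 255), (149, 125, 206, 248), (169, 121, 219, 267), (143, 119, 227, 276), (157, 117, 219, 272), (-174, 115, 231, 272), (141, 114, 205, 251), (113, 112, 204, 272)]
scene 121 [(-14, 127, 211, 276), (-13, 124, 200, 248), (-5, 124, 222, 293), (-9, 121, 212, 300), (-20, 100, 209, 254), (-5, 100, 202, 256), (-7, 94, 223, 252), (-14, 91, 226, 248), (44, 91, 214, 245), (86, 91, 218, 250), (72, 90, 217, 246), (39, 90, 227, 260), (49, 90, 215, 246), (-19, 88, 193, 280)]
```

Request:
drive_tool:
  targets: "0 -.001 .001 0 0 0 .2;0 -.001 .001 0 0 0 0;0 -.001 .001 0 0 0 0;0 -.001 .001 0 0 0 0;0 -.001 .001 0 0 0 0"

```text
clock: 5.5
tool_pos: [0.4607, 0.2927, 0.0282]
ee_rot: [-0.007, 3.14, -0.0]
wrist_force: [-1.0, -1.8, 6.8]
opening: 0.0512
gripper_force: 30.0
```

Request:
drive_tool:
  targets: "0 0 -.02 0 0 0 0;0 0 -.05 0 0 0 0;0 0 -.09 0 0 0 0;0 0 -.14 0 0 0 0;0 0 -.16 0 0 0 0;0 0 -.16 0 0 0 0"

```text
clock: 6.1
tool_pos: [0.4612, 0.2935, 0.1495]
ee_rot: [-0.007, 3.138, 0.003]
wrist_force: [-0.4, 0.4, -4.1]
opening: 0.0516
gripper_force: 30.0
```

Run:
```python
from h import *
o=observe(); print(o['opening'],o['gripper_force'],o['wrist_force'])
goto(.510,.059,.150,-158)
```

```text
0.05164451218943418 29.999576210975647 [-0.42186156  0.38246006 -4.08892037]
t 6.1 pos [0.4612 0.2935 0.1495] yaw -179.76 q7 0.53 d 0.24 SHIFT [-0.0638 -0.3129 -0.001 ] TURN [ 0.0006  0.0026 -0.2418]
```

Request:
drive_tool:
  targets: "-.064 -.313 0 0 0 -.242 0;-.064 -.313 0 0 0 -.242 0;-.064 -.313 0 0 0 -.242 0;-.064 -.313 0 0 0 -.242 0;-.064 -.313 0 0 0 -.242 0;-.064 -.313 0 0 0 -.242 0;-.064 -.313 0 0 0 -.242 0;-.064 -.313 0 0 0 -.242 0"

```text
clock: 6.9
tool_pos: [0.5084, 0.0594, 0.1464]
ee_rot: [0.602, -3.082, -0.002]
wrist_force: [-0.6, 1.1, -3.3]
opening: 0.0518
gripper_force: 30.0
```

Run:
```python
from h import *
goto(.510,.059,.080,-158)
o=observe();t=o['tool_pos'];c=t[:2]
for n in ['side','scene']:
    p,d,K,T=snap(n); P=cloud(d,K,T); col=p[d>0].astype(int)
    z0=t[2]-.0267
    s0=sel(P,c,.04,z0+.018,z0+.0225); print(n,'flange',mec(s0) if len(s0) else 0)
    r=np.hypot(P[:,0]-c[0],P[:,1]-c[1]); m=(r>.023)&(r<.031)&(P[:,2]>z0+.017)&(P[:,2]<z0+.0275)
    a=np.degrees(np.arctan2(P[m,1]-c[1],P[m,0]-c[0])); s=col[m].min(1)
    i=np.argsort(-s)[:12]; print(m.sum(),[(int(a[k]),int(s[k]),int((P[m][k,2]-z0)*1e4),int(r[m][k]*1e4)) for k in i])
    im=p; u,v=w2px(np.r_[c,z0+.02],K,T).astype(int); cv2.imwrite(f'pics/c_{n}.png',cv2.resize(p[v-50:v+50,u-65:u+65],None,fx=3,fy=3,interpolation=2)[:,:,::-1])
    for mm in landmark_of(n,'lens_lug')[:2]: 
        rr,cc=mm['point'];w=ray_z(rr,cc,K,T,z0+.008)[:2]-c;print(round(mm['conf'],2),w.round(4),np.degrees(np.arctan2(w[1],w[0])).round(1))
a,b=cv2.imread('pics/c_side.png'),cv2.imread('pics/c_scene.png');cv2.imwrite('pics/c2.png',np.hstack([a,b]))
```

```text
t 6.9 pos [0.5084 0.0594 0.1464] yaw -157.88 q7 1.33 d 0.066 SHIFT [-0.0019 -0.0013  0.0886] TURN [ 0.0008 -0.0006  0.0013]
side flange (array([0.5082, 0.0633]), 0.0284, 48, np.float64(0.14))
73 [(13, 189, 214, 259), (-2, 188, 178, 271), (17, 188, 197, 261), (27, 187, 170, 245), (29, 185, 215, 270), (18, 177, 205, 285), (39, 171, 190, 264), (9, 169, 195, 284), (-5, 165, 198, 274), (31, 156, 195, 274), (-169, 126, 205, 262), (163, 125, 219, 268)]
0.76 [-0.0711  0.2251] 107.5
0.75 [-0.2194  0.3461] 122.4
scene flange (array([0.5128, 0.0619]), 0.0276, 66, np.float64(0.1402))
100 [(97, 177, 195, 290), (13, 147, 204, 269), (12, 146, 221, 305), (12, 138, 174, 265), (103, 137, 199, 270), (39, 128, 210, 288), (93, 127, 199, 276), (79, 126, 172, 277), (44, 124, 193, 260), (34, 124, 197, 270), (18, 122, 209, 266), (21, 122, 199, 292)]
0.81 [0.0188 0.0015] 4.6
0.76 [0.0665 0.2097] 72.4
```

View pics/c2.png

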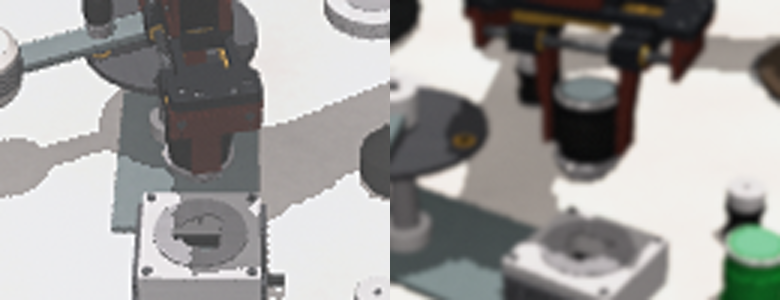

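The lens hangs above the mount with the bead facing station +x. Lowering it.

Request:
drive_tool:
  targets: "-.002 -.001 .05 0 0 0 0;-.002 -.001 .08 0 0 0 0;-.002 -.001 .089 0 0 0 0;-.002 -.001 .089 0 0 0 0"

```text
clock: 7.5
tool_pos: [0.5103, 0.0589, 0.08]
ee_rot: [0.602, -3.082, -0.001]
wrist_force: [-0.4, -0.1, -2.4]
opening: 0.0514
gripper_force: 30.0
```

Run:
```python
from h import *
goto(.510,.059,.072,-158)
```

```text
t 7.5 pos [0.5103 0.0589 0.08  ] yaw -157.88 q7 1.24 d 0.008 SHIFT [0.0003 0.0003 0.0107] TURN [ 0.0005 -0.0009  0.0014]
```

Request:
drive_tool:
  targets: "0 0 .004 0 0 0 0;0 0 .007 0 0 0 0;0 0 .01 0 0 0 0;0 0 .01 0 0 0 0"

```text
clock: 7.9
tool_pos: [0.5108, 0.0583, 0.0732]
ee_rot: [-0.601, 3.083, 0.0]
wrist_force: [-1.1, 1.1, -3.1]
opening: 0.0516
gripper_force: 30.0
```

Request:
drive_tool:
  targets: "0 0 .002 0 0 0 0;0 0 .0035 0 0 0 0;0 0 .005 0 0 0 0;0 0 .005 0 0 0 0"

```text
clock: 8.3
tool_pos: [0.5105, 0.058, 0.069]
ee_rot: [0.6, -3.083, 0.0]
wrist_force: [-1.7, 1.3, -2.7]
opening: 0.0517
gripper_force: 30.0
```

Request:
drive_tool:
  targets: "0 0 .003 0 0 0 0;0 0 .006 0 0 0 0;0 0 .009 0 0 0 0;0 0 .009 0 0 0 0"

```text
clock: 8.7
tool_pos: [0.5106, 0.058, 0.062]
ee_rot: [0.6, -3.083, -0.0]
wrist_force: [-3.2, -0.2, -3.2]
opening: 0.0517
gripper_force: 30.0
```

Request:
drive_tool:
  targets: "0 0 .001 0 0 0 0;0 0 .002 0 0 0 0;0 0 .002 0 0 0 0"

```text
clock: 9.0
tool_pos: [0.5106, 0.0581, 0.0613]
ee_rot: [0.6, -3.083, 0.001]
wrist_force: [-5.9, -0.9, 2.2]
opening: 0.0515
gripper_force: 30.0
```

Request:
drive_tool:
  targets: ".0006 0 0 0 0 .09 0;.0006 0 0 0 0 .18 0;.0006 0 0 0 0 .27 0;.0006 0 0 0 0 .36 0;.0006 0 0 0 0 .44 0;.0006 0 0 0 0 .52 0"

```text
clock: 9.6
tool_pos: [0.5112, 0.0589, 0.0614]
ee_rot: [0.68, 3.066, 0.002]
wrist_force: [-1.0, 1.8, -2.5]
opening: 0.0514
gripper_force: 30.0
```

Run:
```python
from h import *
goto(.510,.0585,.0613,-219); o=observe(); print(o['wrist_force'],o['wrist_torque'],o['qvel'][6])
```

```text
t 9.6 pos [0.5112 0.0589 0.0614] yaw 154.99 q7 0.52 d 0.001 SHIFT [ 0.0012 -0.0011  0.0001] TURN [0.0011 0.0005 0.1554]
[-0.9800646   1.78920281 -2.46872019] [0.42276432 0.20237992 0.01411653] -1.0539769177612524
```

Request:
drive_tool:
  targets: "0 0 0 0 0 .05 0;0 0 0 0 0 .09 0;0 0 0 0 0 .12 0;0 0 0 0 0 .14 0;0 0 0 0 0 .14 0"

```text
clock: 10.1
tool_pos: [0.511, 0.0587, 0.0613]
ee_rot: [1.005, 2.975, 0.002]
wrist_force: [-1.6, 3.0, -1.0]
opening: 0.0517
gripper_force: 30.0
```

Run:
```python
from h import *
goto(.510,.0585,.0613,-219); o=observe(); print(o['wrist_force'],o['wrist_torque'],o['qvel'][6])
```

```text
t 10.1 pos [0.511  0.0587 0.0613] yaw 142.66 q7 0.34 d 0.001 SHIFT [ 0.0009 -0.001   0.    ] TURN [0.0008 0.0003 0.0185]
[-1.55022272  2.96204996 -1.01601048] [0.6195946  0.24025211 0.03773301] 0.03212593136628039
```

Still free at 59.5°; on to the stop in small turns.

Request:
drive_tool:
  targets: "0 0 0 0 0 .015 0;0 0 0 0 0 .03 0;0 0 0 0 0 .045 0;0 0 0 0 0 .045 0"

```text
clock: 10.5
tool_pos: [0.5107, 0.0588, 0.0613]
ee_rot: [1.112, 2.938, 0.002]
wrist_force: [-2.3, 4.8, 2.2]
opening: 0.0517
gripper_force: 30.0
```

Run:
```python
from h import *
goto(.510,.0585,.0613,-219); o=observe(); print(o['wrist_force'],o['wrist_torque'],o['qvel'][6])
```

```text
t 10.5 pos [0.5107 0.0588 0.0613] yaw 138.56 q7 0.28 d 0.001 SHIFT [ 0.0004 -0.0009  0.    ] TURN [ 0.0007 -0.     -0.0272]
[-2.34543824  4.82823734  2.19445532] [1.04203214 0.31055034 0.07951061] 0.017205324973126573
```

Request:
drive_tool:
  targets: "0 0 0 0 0 .02 0;0 0 0 0 0 .04 0;0 0 0 0 0 .06 0;0 0 0 0 0 .06 0"

```text
clock: 10.9
tool_pos: [0.5107, 0.058, 0.0613]
ee_rot: [1.249, 2.882, -0.0]
wrist_force: [-2.0, 3.2, 5.4]
opening: 0.0517
gripper_force: 30.0
```

Run:
```python
from h import *
goto(.510,.0585,.0613,-219); o=observe(); print(o['wrist_force'],o['wrist_torque'],o['qvel'][6])
```

```text
t 10.9 pos [0.5107 0.058  0.0613] yaw 133.15 q7 0.2 d 0.001 SHIFT [ 0.0012 -0.0002  0.0001] TURN [ 0.0001  0.0005 -0.0872]
[-1.98428949  3.2112273   5.42297053] [0.50320865 0.3792826  0.6406386 ] 0.028871943866581987
```

The stop is felt (torque 0.64 N m). Releasing and rising.

Request:
drive_tool:
  targets: "0 0 0 0 0 0 .8;0 0 0 0 0 0 .8;0 0 0 0 0 0 .8;0 0 -.05 0 0 0 .8;0 0 -.11 0 0 0 .8;0 0 -.17 0 0 0 .8;0 0 -.22 0 0 0 .8;0 0 -.22 0 0 0 .8"

```text
clock: 11.7
tool_pos: [0.5132, 0.0584, 0.231]
ee_rot: [1.246, 2.875, 0.006]
wrist_force: [0.3, 0.2, -1.2]
opening: 0.0702
gripper_force: 0.0
```

Run:
```python
from h import *
c=np.array([.510,.059])
for n in ['side','scene']:
    p,d,K,T=snap(n); P=cloud(d,K,T); col=p[d>0].astype(int)
    s=sel(P,c,.04,.1,.12); print(n,'top',mec(s) if len(s) else 0)
    z0=.0345; r=np.hypot(P[:,0]-c[0],P[:,1]-c[1]); m=(r>.022)&(r<.030)&(P[:,2]>.053)&(P[:,2]<.063)
    a=np.degrees(np.arctan2(P[m,1]-c[1],P[m,0]-c[0])); s=col[m].min(1)
    i=np.argsort(-s)[:10]; print(m.sum(),[(int(a[k]),int(s[k]),int((P[m][k,2]-z0)*1e4),int(r[m][k]*1e4)) for k in i])
    print('hub',mec(sel(P,(.573,-.105),.035,.153,.165)),'knob',mec(sel(P,(.625,-.066),.03,.18,.195)))
    if n=='side': cv2.imwrite('pics/c3.png',cv2.resize(p[140:280,190:350],None,fx=4,fy=4,interpolation=2)[:,:,::-1])
goto(.6255,-.066,.24,126)
```

```text
side top (array([0.5099, 0.0585]), 0.0271, 276, np.float64(0.1086))
80 [(47, 194, 230, 270), (119, 194, 208, 253), (134, 193, 232, 275), (18, 192, 205, 250), (149, 190, 215, 269), (79, 189, 201, 252), (86, 189, 232, 273), (14, 188, 225, 248), (124, 188, 206, 259), (36, 187, 209, 244)]
hub (array([ 0.5646, -0.0983]), 0.0202, 87, np.float64(0.1604)) knob (array([ 0.6312, -0.0573]), 0.0063, 4, np.float64(0.1823))
scene top (array([0.5124, 0.0577]), 0.0265, 231, np.float64(0.108))
92 [(133, 166, 207, 263), (119, 144, 190, 245), (106, 143, 200, 264), (125, 140, 201, 240), (146, 137, 200, 245), (134, 137, 203, 238), (22, 137, 186, 287), (74, 134, 187, 265), (57, 134, 185, 274), (70, 133, 187, 253)]
hub (array([ 0.5731, -0.103 ]), 0.0203, 105, np.float64(0.1598)) knob (array([ 0.6266, -0.0662]), 0.0128, 70, np.float64(0.1866))
t 11.8 pos [0.5109 0.0574 0.2265] yaw 133.13 q7 0.36 d 0.169 SHIFT [-0.2246 -0.0009 -0.0177] TURN [0.0006 0.001  0.0792]
```

View pics/c3.png

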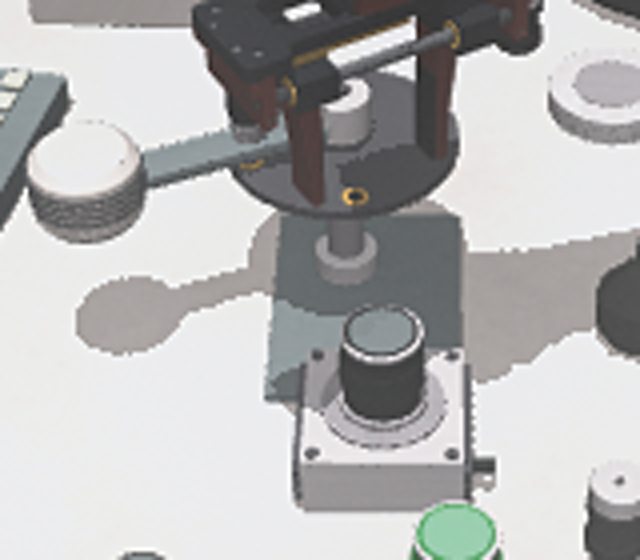

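The lens stands flush in the mount, with its top at 0.1085 m as expected. Now I'll move over the plunger knob.

Request:
drive_tool:
  targets: "-.06 -.001 -.018 0 0 .09 .6;-.12 -.001 -.018 0 0 .18 .6;-.18 -.001 -.018 0 0 .27 .6;-.225 -.001 -.018 0 0 .36 .6;-.225 -.001 -.018 0 0 .45 .6;-.225 -.001 -.018 0 0 .54 .6;-.225 -.001 -.018 0 0 .63 .6;-.225 -.001 -.018 0 0 .72 .6"

```text
clock: 12.6
tool_pos: [0.6245, -0.0659, 0.2368]
ee_rot: [-2.602, -1.756, 0.005]
wrist_force: [-0.1, 0.5, 0.6]
opening: 0.0523
gripper_force: 0.0
```

Run:
```python
from h import *
goto(.626,-.066,.22,36)
p,d,K,T=snap('wrist','w4.png'); P=cloud(d,K,T)
s=sel(P,(.626,-.066),.02,.18,.2);print('knob',mec(s) if len(s) else 0)
for m in landmark_of('wrist','plunger_knob')[:2]:
    r,c=m['point'];print(round(m['conf'],2),np.round([r,c]),ray_z(r,c,K,T,.175).round(4)[:2])
p,d,K,T=snap('side'); P=cloud(d,K,T); s=sel(P,(.626,-.066),.03,.18,.195);print(mec(s) if len(s) else 0)
s=sel(P,(.51,.06),.04,.1,.12); print('lens top',mec(s) if len(s) else 0)
```

```text
t 12.6 pos [ 0.6245 -0.0659  0.2368] yaw 68.03 q7 -0.49 d 0.017 SHIFT [0.0007 0.002  0.0224] TURN [-0.002   0.0016  0.3559]
knob (array([ 0.6242, -0.066 ]), 0.0128, 1236, np.float64(0.1874))
0.72 [222. 280.] [ 0.6223 -0.0636]
(array([ 0.6237, -0.0647]), 0.0144, 66, np.float64(0.1873))
lens top (array([0.5114, 0.0595]), 0.0281, 266, np.float64(0.1086))
```

Request:
drive_tool:
  targets: ".0003 .001 0 0 0 .09 .6;.0003 .001 0 0 0 .18 .6;.0003 .001 0 0 0 .27 .6;.0003 .001 0 0 0 .356 .6;.0003 .001 .04 0 0 .356 .6;.0003 .001 .08 0 0 .356 .6;.0003 .001 .105 0 0 .356 .6;.0003 .001 .105 0 0 .356 .6"

```text
clock: 13.55
tool_pos: [0.6238, -0.0657, 0.1568]
ee_rot: [-2.981, -0.985, 0.01]
wrist_force: [0.0, 0.2, -1.1]
opening: 0.0529
gripper_force: 0.0
```

Request:
drive_tool:
  targets: "0 0 0 0 0 0 .2;0 0 0 0 0 0 0;0 0 0 0 0 0 0;0 0 0 0 0 0 0;0 0 0 0 0 0 0"

```text
clock: 14.05
tool_pos: [0.6266, -0.0655, 0.1618]
ee_rot: [2.984, 0.98, 0.002]
wrist_force: [-1.1, 0.3, 3.7]
opening: 0.0235
gripper_force: 30.0
```

Run:
```python
from h import *
goto(.625,-.066,.169,36);o=observe(); print(o['wrist_force'],o['opening'])
```

```text
t 14.05 pos [ 0.6266 -0.0655  0.1618] yaw 36.36 q7 -1.02 d 0.007 SHIFT [-0.0022 -0.0007 -0.0097] TURN [ 0.0005 -0.0007  0.004 ]
[-1.12228774  0.31189003  3.70006854] 0.023513658536321612
```

Request:
drive_tool:
  targets: "0 0 -.006 0 0 0 0;0 0 -.011 0 0 0 0;0 0 -.015 0 0 0 0;0 0 -.015 0 0 0 0"

```text
clock: 14.45
tool_pos: [0.6263, -0.0653, 0.1719]
ee_rot: [-2.984, -0.98, -0.0]
wrist_force: [3.5, 2.0, -9.0]
opening: 0.0233
gripper_force: 30.0
```

Run:
```python
from h import *
goto(.625,-.066,.169,36);o=observe(); print(o['wrist_force'],o['opening'])
t=o['tool_pos']
p,d,K,T=snap('scene'); P=cloud(d,K,T)
s=sel(P,t,.03,.185,.215);print(np.percentile(s[:,2],[10,50,90]) if len(s) else 0)
p,d,K,T=snap('wrist'); P=cloud(d,K,T)
s=sel(P,t,.011,.175,.215);print(np.percentile(s[:,2],[10,50,90]) if len(s) else 0)
# arc plan, relative to pivot
pv=np.array([.5732,-.1040]); v=t[:2]-pv; print('r',np.hypot(*v),np.degrees(np.arctan2(v[1],v[0])))
```

```text
t 14.45 pos [ 0.6263 -0.0653  0.1719] yaw 36.37 q7 -1.01 d 0.003 SHIFT [-0.0019 -0.0003  0.0039] TURN [-0.0002 -0.0001  0.0041]
[ 3.50155306  2.00569835 -8.95185943] 0.02330954292088226
[0.18834777 0.19728556 0.21094327]
[0.18326324 0.1970748  0.19801672]
r 0.06569596594116901 36.098897237523445
```

Request:
drive_tool:
  targets: "-.0008 -.0122 0 0 0 -.0889 0;-.0034 -.0241 0 0 0 -.1778 0;-.0075 -.0355 0 0 0 -.2667 0;-.0133 -.0463 0 0 0 -.3556 0;-.0204 -.0561 0 0 0 -.4444 0;-.0289 -.0649 0 0 0 -.5333 0;-.0385 -.0724 0 0 0 -.6222 0;-.0437 -.0756 0 0 0 -.6667 0"

```text
clock: 15.35
tool_pos: [0.565, -0.0377, 0.1716]
ee_rot: [-2.085, -2.347, -0.001]
wrist_force: [3.0, 6.7, -8.9]
opening: 0.0233
gripper_force: 30.0
```

Run:
```python
from h import *
o=observe(); t=o['tool_pos'];pv=np.array([.5727,-.1044]); v=t[:2]-pv; print(o['wrist_force'],o['opening'],'r',np.hypot(*v),np.degrees(np.arctan2(v[1],v[0])),o['clock'])
a=np.radians(108.5); goto(*(pv+.065*np.array([np.cos(a),np.sin(a)])),t[2],108.5)
for n in ['side','scene']:
    p,d,K,T=snap(n); P=cloud(d,K,T)
    if n=='side': cv2.imwrite('pics/s5.png',cv2.resize(p[140:280,190:350],None,fx=4,fy=4,interpolation=2)[:,:,::-1])
    s=sel(P,(.52,.04),.1,.16,.175); print(mec(s))
```

```text
[ 3.01903208  6.66913166 -8.8909427 ] 0.023318035760375135 r 0.06712551581034594 96.55154562774175 15.35
t 15.35 pos [ 0.565  -0.0377  0.1716] yaw 96.76 q7 -0.1 d 0.014 SHIFT [-0.0046 -0.018   0.    ] TURN [-0.0006 -0.0012 -0.1305]
(array([0.5605, 0.0344]), 0.0754, 531, np.float64(0.1701))
(array([0.562 , 0.0328]), 0.072, 482, np.float64(0.1696))
```

View pics/s5.png

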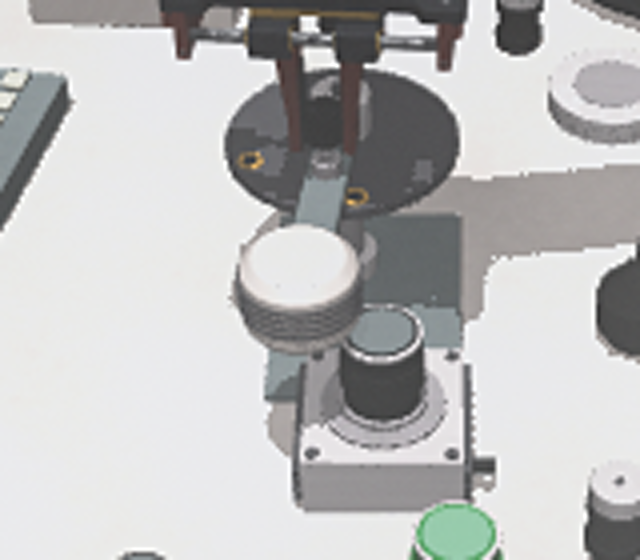

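The lamp follows the knob in the picture, at (300,265). I'll finish the swing to the end stop.

Request:
drive_tool:
  targets: ".0003 -.0076 0 0 0 -.0556 0;-.0007 -.0152 0 0 0 -.111 0;-.0016 -.0196 0 0 0 -.144 0;-.0021 -.0215 0 0 0 -.158 0;-.0021 -.0215 0 0 0 -.158 0"

```text
clock: 15.95
tool_pos: [0.549, -0.0413, 0.1715]
ee_rot: [-1.784, -2.582, 0.0]
wrist_force: [0.1, 6.1, -8.0]
opening: 0.0235
gripper_force: 30.0
```

Run:
```python
from h import *
o=observe(); t=o['tool_pos'];pv=np.array([.5727,-.1044]); v=t[:2]-pv; print(o['wrist_force'],o['wrist_torque'],'r',np.hypot(*v),np.degrees(np.arctan2(v[1],v[0])),o['clock'])
for n in ['side','scene']:
    p,d,K,T=snap(n); P=cloud(d,K,T)
    s=sel(P,(.515,.05),.05,.165,.175); print(mec(s))
goto(.55,-.04,.17)
```

```text
[ 0.1423458   6.101108   -7.96233488] [ 1.29667514 -0.21664535  0.20934115] r 0.0674438498478588 110.56369458397268 15.95
(array([0.513, 0.063]), 0.0351, 430, np.float64(0.1703))
(array([0.5167, 0.0604]), 0.0335, 321, np.float64(0.1699))
t 16.05 pos [ 0.549  -0.0412  0.1714] yaw 110.66 q7 0.13 d 0.002 SHIFT [0.001  0.0018 0.0019] TURN [-0.0012 -0.0015  0.    ]
```

Request:
drive_tool:
  targets: "0 -.001 0 0 0 -.007 0;0 -.002 0 0 0 -.014 0;0 -.002 0 0 0 -.014 0;0 -.002 0 0 0 -.014 0"

```text
clock: 16.45
tool_pos: [0.5477, -0.0417, 0.1714]
ee_rot: [-1.757, -2.601, 0.0]
wrist_force: [-0.2, 6.7, -7.8]
opening: 0.0232
gripper_force: 30.0
```

Request:
drive_tool:
  targets: "0 -.001 0 0 0 -.007 0;0 -.002 0 0 0 -.014 0;0 -.002 0 0 0 -.014 0;0 -.002 0 0 0 -.014 0"

```text
clock: 16.85
tool_pos: [0.5467, -0.0421, 0.1716]
ee_rot: [-1.729, -2.62, -0.001]
wrist_force: [1.0, 5.5, -7.9]
opening: 0.0235
gripper_force: 30.0
```

Run:
```python
from h import *
o=observe(); t=o['tool_pos'];pv=np.array([.5727,-.1044]); v=t[:2]-pv; print(o['wrist_force'],o['wrist_torque'],'r',np.hypot(*v),np.degrees(np.arctan2(v[1],v[0])),o['clock'])
```

```text
[ 0.96653406  5.50091084 -7.8558713 ] [ 1.37714508 -0.41651109  0.06488389] r 0.06748595088472883 112.64215887444925 16.85
```

Request:
drive_tool:
  targets: "0 0 .002 0 0 0 0;0 0 .005 0 0 0 0;0 0 .009 0 0 0 0;0 0 .009 0 0 0 0"

```text
clock: 17.25
tool_pos: [0.5467, -0.0421, 0.1648]
ee_rot: [-1.729, -2.62, -0.001]
wrist_force: [1.8, 6.1, -6.1]
opening: 0.0234
gripper_force: 30.0
```

The pin is already below the disc face, at about 3 mm lift, so it is in the hole. Releasing and rising.

Request:
drive_tool:
  targets: "0 0 .002 0 0 0 0;0 0 .004 0 0 0 0;0 0 .004 0 0 0 .5;0 0 .004 0 0 0 .5;0 0 .004 0 0 0 .5;0 0 -.05 0 0 0 .5;0 0 -.12 0 0 0 .5;0 0 -.12 0 0 0 .5"

```text
clock: 18.05
tool_pos: [0.5505, -0.0438, 0.2617]
ee_rot: [1.728, 2.613, 0.007]
wrist_force: [1.1, -0.0, 0.0]
opening: 0.0442
gripper_force: 0.0
```

Run:
```python
from h import *
o=observe(); print(o['tool_pos'],o['wrist_force'],o['clock'])
for n in ['wrist','scene','side']:
    p,d,K,T=snap(n); P=cloud(d,K,T); print(n)
    s=sel(P,(.548,-.043),.022,.165,.215); print('knob',mec(s) if len(s) else 0,np.percentile(s[:,2],[50,75,90]).round(4) if len(s) else 0)
    s=sel(P,(.513,.06),.05,.165,.175); print('lamp',mec(s) if len(s) else 0)
    s=sel(P,(.51,.059),.04,.1,.115); print('lens',mec(s) if len(s) else 0)
    if n=='side': cv2.imwrite('pics/s6.png',cv2.resize(p[120:290,190:350],None,fx=3.5,fy=3.5,interpolation=2)[:,:,::-1])
goto(.7,-.2,.28)
```

```text
[ 0.55054674 -0.04376907  0.26170636] [ 1.1111637 -0.0116928  0.0051179] 18.05
wrist
knob (array([ 0.5477, -0.0433]), 0.013, 1189, np.float64(0.1872)) [0.1872 0.1878 0.1882]
lamp (array([0.5083, 0.0579]), 0.0347, 8430, np.float64(0.1704))
lens 0
scene
knob (array([ 0.5501, -0.0433]), 0.0127, 122, np.float64(0.1799)) [0.1799 0.1863 0.1875]
lamp (array([0.5113, 0.0598]), 0.0339, 321, np.float64(0.17))
lens (array([0.5141, 0.0616]), 0.0243, 109, np.float64(0.1073))
side
knob (array([ 0.5482, -0.0418]), 0.0138, 115, np.float64(0.1833)) [0.1833 0.1873 0.1888]
lamp (array([0.5058, 0.0627]), 0.0348, 426, np.float64(0.1704))
lens (array([0.5075, 0.071 ]), 0.0229, 74, np.float64(0.1065))
t 18.2 pos [ 0.5475 -0.0444  0.2554] yaw 113.05 q7 0.23 d 0.219 SHIFT [-0.2706  0.1059 -0.0324] TURN [0.0002 0.0007 0.    ]
```

View pics/s6.png

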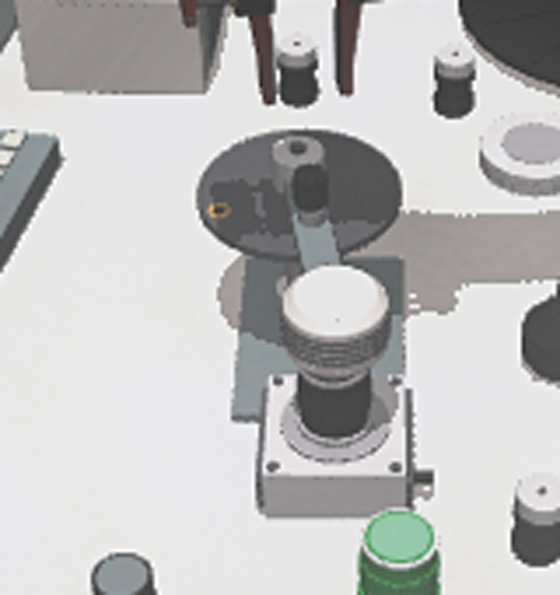

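The knob top is at 0.1875 m, so the plunger is fully down. The lamp sits over the lens and the gripper is clear. Settling briefly, then handing in.

Request:
drive_tool:
  targets: "0 0 -.03 0 0 0 .5;0 0 -.03 0 0 0 .5;0 0 -.03 0 0 0 .5;0 0 -.03 0 0 0 .5;0 0 -.03 0 0 0 .5"

```text
clock: 18.7
tool_pos: [0.5471, -0.0439, 0.2766]
ee_rot: [-1.731, -2.62, 0.001]
wrist_force: [-0.2, -0.0, -0.5]
opening: 0.0437
gripper_force: 0.0
```

```bash
python3 -c "
from workcell import *
print(hand_in())"
```

```text
the job is handed in; nothing more can be done
None
```

I handed the job in at about 18.7 s: the lens is flush in the mount and turned clockwise to its stop, the lamp is over it, and the plunger is down in the working hole. The hand-in gave no verdict, and I judged the lock by feel at the stop, not by measuring the lug.

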